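Clamp a wooden blank in the drilling jig and keep it held

TASK

Lay the oblong wooden blank flat in the recess of the drilling jig and let go of it, then bring the jig's sprung clamp frame over and press it down onto the blank until the frame is level, and keep it there for the person who will drill. The frame springs open when let go, so finish while still holding it down level. Leave the square offcut, the flask and the screwdriver where they are.

Things in the scene. Friction and masses are not known exactly. Their poses are not given: they have to be found in the camera images.
- blank: loose oblong block of pale wood, 80 x 45 x 20 mm (along its own x, y, z), about 50 g, lying flat on the bench beside the jig; origin at the centre of its underside
- jig: drilling jig fixed to the bench: plywood board 260 mm (its x) x 150 x 22 mm thick; origin on the bench surface, 5 mm in +x from the board's middle; its +x points roughly away from the robot. Two hinge posts stand 80 mm in +x of the origin, 52 to 68 mm either side of the centre line, 100 mm tall
- jig_nest (a point): centre of the floor of the jig's recess, 22 mm above the bench; axes as the jig. Recess 87 mm along x, 52 mm along y, rim 8 mm high: full walls at the x ends, only corner pieces on the y sides, with a 47 mm gap for fingers in the middle of each. The blank lies with its length along the jig's x (either way round) and stands 12 mm above the rim
- clamp: sprung frame hinged on the posts: two aluminium rails 18 mm thick and a wooden bar at the free end. Origin on the hinge axis, 85 mm above the bench; -x runs along the rails to the bar, y is the hinge axis. Level: its axes match the jig's. Rests open 1.85 rad from level, tipped back past upright; closes over and down towards the robot. Stop 0.1 rad below level. Spring 0.2 (open) to 0.65 Nm (level)
- clamp_bar (a point): middle of the round wooden cross bar, on its centre line: 18 mm diameter, along the hinge axis, 180 mm from it. Clear span between the rails 74 mm, next cross member 80 mm away: it can be pinched from above with a finger on each long side, and turns between them as the frame swings. At level 85 mm above the bench, 80 mm in -x of the recess centre; open, about 258 mm up
- clamp_pad: rubber foot, 28 mm diameter, on a sprung plunger under the frame, 100 mm from the hinge; origin at the centre of its underside, 55 mm below the rails' centre line when free, sliding up to 22 mm in (3 N to start, then 0.7 N per mm). It meets the seated blank about 0.12 rad before level and presses with about 11 N at level, when the bar needs about 9 N down
- offcut: square offcut of the same pale wood, 42 x 42 x 20 mm, near the blank; not to be used; origin at the centre of its underside
- flask: steel drinking flask, 72 mm diameter, 185 mm tall, standing on the bench; origin at the centre of its underside
- screwdriver: screwdriver lying on the bench beyond the jig, roughly across (along y), about 200 mm long
Things that resemble listed ones, but are neither listed nor needed, are in the scene too. What is shaped like the blank but black or yellow is not meant.

How it is judged:
By the outcome, as a careful person would: the job done as asked, in the order asked, and still so for the second after the job is handed in, while the arm keeps its last pose, push and grip.
It also fails if it takes over 67 s, if anything falls off the work surface, if the arm or the gripper's body presses on something with over 40 N, if the wrist force passes 120 N, or if a joint passes its speed limit or range.

ROBOT

A 6-joint arm with a two-finger parallel gripper is mounted at the origin on the work surface. World frame = base frame: x ahead of the robot, y to its left, z up, the work surface at z = 0. Lengths are in m, angles in rad, forces in N, time in s.
With the tool pointing down it reaches from about 0.275 to 1 m from the base axis. Payload 8.4 kg.
Tool frame: the origin (TCP) lies on the centre line of the jaws, within the pads' length; the fingertips stand 17 mm ahead of it and the grasp point (between the pads) lies 2 mm behind it (bot.tcp_to_tips is the z of the fingertips in the tool frame, in m); z points along the fingers, y is the line along which they close (so a half turn about z gives the same grasp; the last joint's range is limited). The gripper opens to 85 mm and grips with 20 to 120 N. Pads are 22 mm wide; open, the fingers measure 114 mm over their backs; the gripper's body (76 mm by 85 mm) begins 54 mm behind the grasp point. The pads swing forward as they close: fully open they stand 13 mm farther back than shut.
Start: joints at [-1.137, 0.353, 1.633, -0, 1.155, -0.002], TCP at [0.264, -0.567, 0.248] pointing down, gripper open.
Joint ranges: [-2.63, 2.63], [-0.92, 2.1], [0.06, 2.66], [-1.3, 4.44], [0, 2.69], [-3.02, 3.02]. Speed limits (rad/s): [2.22, 2.22, 2.79, 3.14, 3.14, 3.14].

INTERFACE

Orientations are given as a unit quaternion [x, y, z, w].
In Python, from workcell import bot, hand, kinematics, get_obs, vision, hand_in gives the robot as it stands. The module is installed in compiled form; this text tells all that it offers. Calls block until the motion is done:
- bot.reach(position, orientation): joint-space move of the TCP to a pose.
- bot.servo_line(position, ori=None, velocity=0.15): straight line of the TCP; ori=None keeps the orientation; velocity is the mean speed in m/s.
- bot.goto_joints(angles): joint-space move.
- hand.move_gripper(opening, strength=None): finger opening in m; strength is the grip in N (None keeps the last); returns when the fingers have stopped.
- bot.dwell(seconds).
- kinematics.solve_ik(position, orientation): joint angles nearest the present ones, or None.
- get_obs(): the state.
- vision.read_camera(name): name is "scene" or "top" or "wrist"; returns a dict with "frame" (480x640x3 uint8, red, green, blue), "intrinsics" (3x3 intrinsics, pixels), "view" (4x4, takes a point from world to camera coordinates). Camera axes: x right, y down, z forward; pixel columns grow to the right and rows downward; lengths in m; the calibration is good to about 2 mm. The wrist camera is an equidistant fisheye: a pixel r from the principal point sees the ray r / f radians off the axis. A picture is of the moment at which its call begins. There is no depth.
A pose or a line that the arm cannot do raises bot.IKError and nothing moves.
- hand_in(): hands the job in; it is judged then, once.
The state is a dict: "time_s": time; "joint_pos": joint angles; "joint_vel": joint speeds; "joint_efforts": joint torques, N m; "position": TCP position; "orientation": TCP orientation; "wrist_force": force on the tool from outside, world axes, zero at the start; "ft_torque": the same for the moment, N m; "gripper_width": finger opening in m; "grip_force": force on a finger pad.
Only numpy, scipy, OpenCV 4.12 (cv2) and the standard library are available. Lean on these libraries where they do the work, as an engineer would, in place of code of your own. Each camera call takes 0.05 s, during which the arm holds its last target. There are 200 camera calls.

## Working session

There is one attempt and no reset: what is moved stays moved. The work goes in short steps, each a Python script; the robot and the scene stay as the last script left them, time stands still between calls to the robot, and variables do not carry over. Pictures are saved under pics/ and viewed, at most 13 in all, crops included, and the job is handed in when it is done.

```bash
mkdir -p pics
cat > h.py <<'E'
import numpy as np, cv2
from workcell import bot, hand, kinematics, get_obs, vision, hand_in
def snap(cam,name,crop=None,scale=1):
    d=vision.read_camera(cam); im=d["frame"][:,:,::-1]
    np.savez(f"pics/{name}.npz",K=d["intrinsics"],V=d["view"])
    cv2.imwrite(f"pics/{name}_full.png",im)
    if crop: 
        a,b,c,e=crop; im=im[b:e,a:c]
    cv2.imwrite(f"pics/{name}.png",cv2.resize(np.ascontiguousarray(im),None,fx=scale,fy=scale,interpolation=cv2.INTER_CUBIC))
    return d
def ray(name,u,v,z,fish=False):
    d=np.load(f"pics/{name}.npz");K,V=d["K"],d["V"]
    x=(u-K[0,2])/K[0,0]; y=(v-K[1,2])/K[1,1]
    if fish:
        r=np.hypot(x,y); r=max(r,1e-9); c=np.array([x/r*np.sin(r),y/r*np.sin(r),np.cos(r)])
    else: c=np.array([x,y,1.])
    R=V[:3,:3]; o=-R.T@V[:3,3]; w=R.T@c
    return o+w*(z-o[2])/w[2]
E
python3 - <<'E'
from h import *
np.set_printoptions(precision=4,suppress=True)
for c in("top","scene"):
    d=snap(c,c); print(c,d["intrinsics"],d["view"])
o=get_obs(); print(o["time_s"],o["orientation"],o["position"],bot.tcp_to_tips)
E
```

```text
top [[445.1864   0.     320.0729]
 [  0.     445.1864 241.9051]
 [  0.       0.       1.    ]] [[-0.0288 -0.9995 -0.0163 -0.0165]
 [-0.9865  0.031  -0.1607  0.5298]
 [ 0.1611  0.0115 -0.9869  1.0276]
 [ 0.      0.      0.      1.    ]]
scene [[538.6336   0.     320.6405]
 [  0.     538.6336 236.7284]
 [  0.       0.       1.    ]] [[-0.6251  0.7804  0.0101  0.3592]
 [ 0.5875  0.4791 -0.6522 -0.2654]
 [-0.5139 -0.4018 -0.758   1.5351]
 [ 0.      0.      0.      1.    ]]
0.1 [ 0.9764  0.2162 -0.0001 -0.0006] [ 0.2637 -0.5662  0.2476] 0.017
```

View pics/top.png

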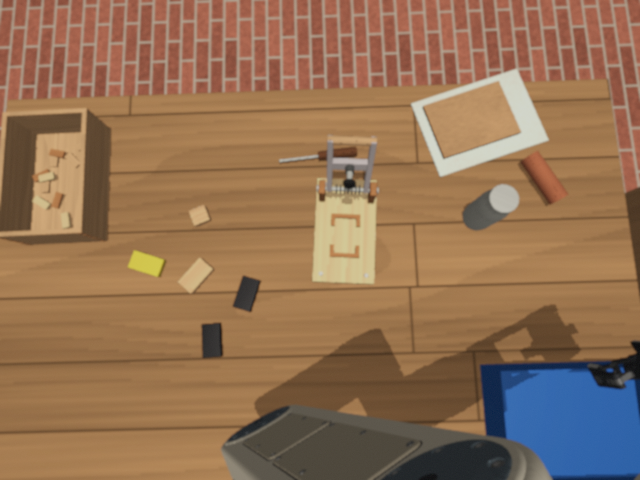

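View pics/scene.png

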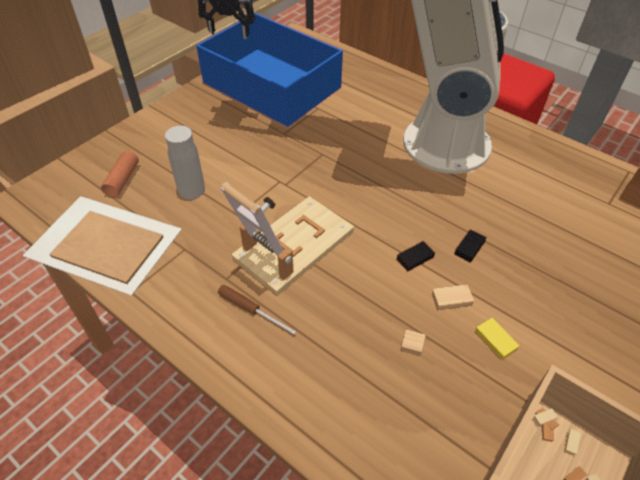

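The top view shows the blank at about (196,275), the offcut at (200,215), the jig recess at about (345,237) and the flask at (490,207). The scene view agrees and shows the clamp tipped back open. Next I'll enlarge the blank and jig.

Run:
```python
import cv2,numpy as np
im=cv2.imread("pics/top_full.png")
a=im[245:305,166:226]; b=im[170:290,295:395]
a=cv2.resize(a,None,fx=6,fy=6,interpolation=cv2.INTER_CUBIC)
b=cv2.resize(b,None,fx=4,fy=4,interpolation=cv2.INTER_CUBIC)
o=np.zeros((480,760,3),np.uint8); o[:360,:360]=a; o[:480,360:760]=b
cv2.imwrite("pics/crop1.png",o)
```

```text
(no output)
```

View pics/crop1.png

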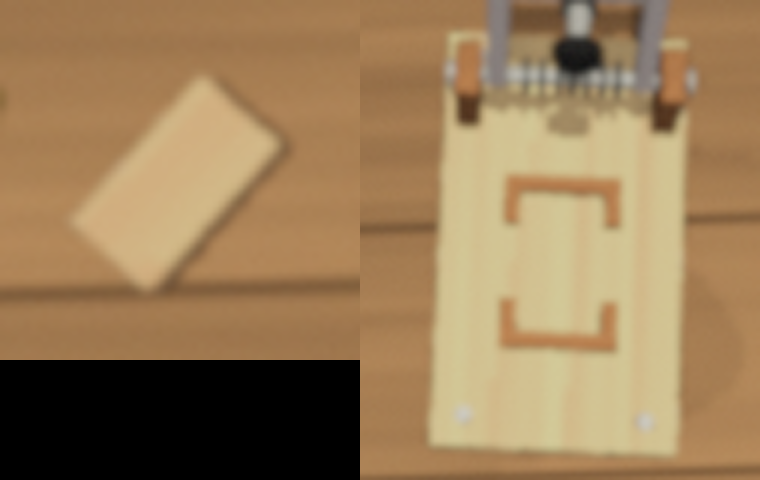

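In the crop the blank's top face has corners (205,75), (285,145), (150,292), (70,222). The rim's outer corners are (507,177), (621,182), (616,350), (500,346), and the board's near corners are (430,443), (678,454).

Run:
```python
from h import *
np.set_printoptions(precision=4,suppress=True)
A=np.array([ray("top",u/6+166-.4,v/6+245-.4,.02) for u,v in[(205,75),(285,145),(150,292),(70,222)]])
print(A[:,:2],A.mean(0)); 
l=(A[0]+A[1]-A[2]-A[3])/2; w=(A[1]+A[2]-A[0]-A[3])/2
print(np.linalg.norm(l),np.linalg.norm(w),np.arctan2(l[1],l[0]),np.arctan2(w[1],w[0]))
B=np.array([ray("top",(u-360)/4+295-.4,v/4+170-.4,.03) for u,v in[(507,177),(621,182),(616,350),(500,346)]])
print(B[:,:2],B.mean(0)); l=(B[0]+B[1]-B[2]-B[3])/2; w=(B[0]+B[3]-B[1]-B[2])/2
print(np.linalg.norm(l),np.linalg.norm(w),np.arctan2(l[1],l[0]),np.arctan2(w[1],w[0])-np.pi/2)
C=np.array([ray("top",(u-360)/4+295-.4,v/4+170-.4,.022) for u,v in[(430,443),(678,454),(447,35)]])
print(C); e=C[2]-C[0];print(np.arctan2(e[1],e[0]),np.linalg.norm(e)); e=C[0]-C[1];print(np.arctan2(e[1],e[0])-np.pi/2,np.linalg.norm(e))
```

```text
[[0.5043 0.2639]
 [0.4746 0.2308]
 [0.4166 0.2849]
 [0.4459 0.318 ]] [0.4603 0.2744 0.02  ]
0.07943681816067709 0.044332438150466384 -0.7490715758089985 -2.298292116746686
[[ 0.6001 -0.062 ]
 [ 0.5947 -0.1318]
 [ 0.491  -0.1243]
 [ 0.4956 -0.0544]] [ 0.5454 -0.0931  0.03  ]
0.10432917372553786 0.07003422354092215 -0.07272048592377704 -0.07152339409249397
[[ 0.4389 -0.0103  0.022 ]
 [ 0.4278 -0.1595  0.022 ]
 [ 0.6943 -0.0276  0.022 ]]
-0.06760702923038617 0.2559808622777206
-0.07427617280827925 0.14966833944222593
```

```bash
cat >> h.py <<'E'
from scipy.spatial.transform import Rotation as R
np.set_printoptions(precision=4,suppress=True)
def down(jaw_yaw):  # tool z down, tool y along jaw_yaw
    y=np.array([np.cos(jaw_yaw),np.sin(jaw_yaw),0]); z=np.array([0,0,-1.]); x=np.cross(y,z)
    return R.from_matrix(np.c_[x,y,z]).as_quat()
def st(tag=""):
    o=get_obs(); print(tag,round(o["time_s"],2),o["position"],"F",o["wrist_force"],"w",round(o["gripper_width"],4),"g",o["grip_force"]); return o
E
python3 - <<'E'
from h import *
bot.reach([.2,-.43,.40],get_obs()["orientation"]); st()
bot.reach([.4603,.2744,.20],down(.822)); st()
snap("wrist","w1"); d=np.load("pics/w1.npz"); print(d["K"],d["V"]); print(get_obs()["joint_pos"])
E
```

```text
0.97 [ 0.2002 -0.4304  0.3992] F [0.1021 0.0099 0.3245] w 0.0859 g 0.0
 3.71 [0.4607 0.2738 0.2002] F [-0.8427 -0.0944 -0.0258] w 0.0855 g 0.0
[[371.6483   0.     312.0422]
 [  0.     371.6483 238.5766]
 [  0.       0.       1.    ]] [[ 0.682   0.7314  0.0011 -0.5151]
 [ 0.6947 -0.6482  0.3118 -0.1678]
 [ 0.2288 -0.2119 -0.9501  0.2876]
 [ 0.      0.      0.      1.    ]]
[ 0.5335  0.2692  1.871  -0.0001  1.0011 -0.2872]
```

View pics/w1.png

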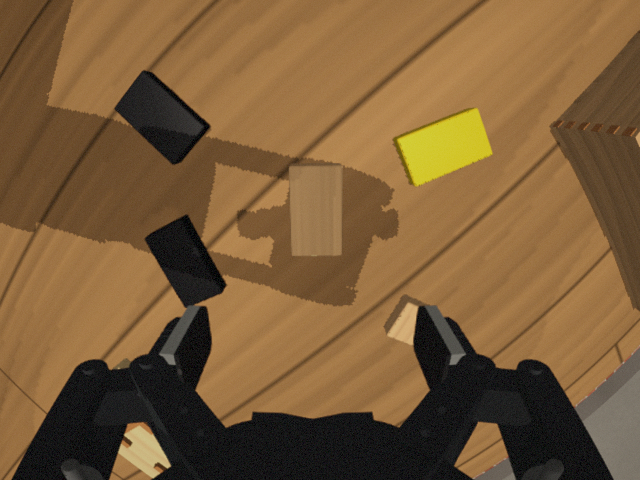

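The wrist view shows the blank below, with top-face corners at about (290,166), (341,166), (342,256), (291,256). The fingers straddle its line.

Run:
```python
from h import *
A=np.array([ray("w1",u,v,.02,True) for u,v in[(290,166),(341,166),(342,256),(291,256)]])
l=(A[0]+A[1]-A[2]-A[3])/2; w=(A[1]+A[2]-A[0]-A[3])/2
c=A.mean(0); yaw=np.arctan2(w[1],w[0]); print(c,np.linalg.norm(l),np.linalg.norm(w),yaw,np.arctan2(l[1],l[0]))
c=(c[:2]+[.4603,.2744])/2
yaw=(yaw+ .843)/2
print(c,yaw); assert np.linalg.norm(c-[.4603,.2744])<.006 and abs(yaw-.84)<.06
q=down(yaw)
bot.reach([*c,.08],q); bot.servo_line([*c,.020],velocity=.1); st()
hand.move_gripper(.0,40); st("grip")
bot.servo_line([*c,.14],velocity=.25); st("lift")
```

```text
[0.4609 0.2791 0.02  ] 0.0792874182647164 0.043575883746182674 0.8204670716804761 2.4048201384703685
[0.4606 0.2767] 0.831733535840238
 5.06 [0.461  0.277  0.0205] F [0.1011 1.5542 0.8424] w 0.0853 g 0.0
grip 5.52 [0.4609 0.2769 0.0206] F [-1.2496 -0.7899  4.8879] w 0.0443 g 41.06381356716156
lift 6.15 [0.4601 0.2764 0.1393] F [-0.6163 -0.2976 -1.4211] w 0.044 g 40.87979078292847
```

Run:
```python
from h import *
bot.reach([.49,-.089,.17],down(-.0725+np.pi/2)); o=st(); print(o["joint_pos"],o["orientation"])
snap("wrist","w2");
```

```text
7.53 [ 0.4897 -0.0884  0.1692] F [ 0.0042 -0.0009 -0.9302] w 0.0441 g 40.84622025489807
[-0.1818  0.2547  1.975   0.0003  0.9133 -1.6799] [ 0.0364  0.9993  0.0002 -0.0007]
```

View pics/w2.png

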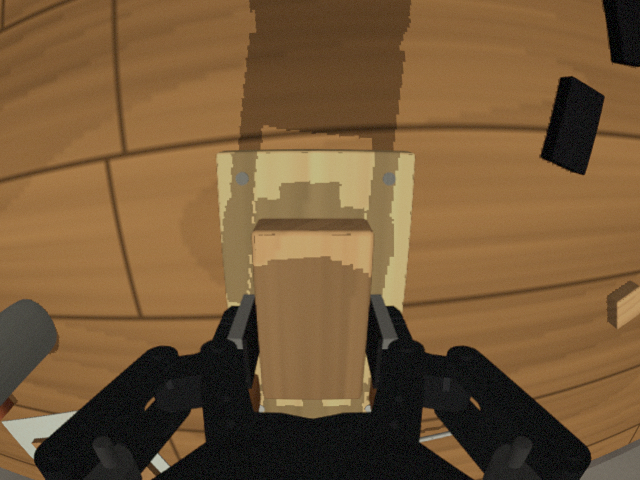

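The wrist view shows the blank level in the jaws, with top corners at about (253,232), (373,232), (363,400), (260,400). The board's near corners are at (218,153) and (413,153).

Run:
```python
from h import *
A=np.array([ray("w2",u,v,.1686,True) for u,v in[(253,232),(373,232),(363,400),(260,400)]])
l=(A[3]+A[2]-A[1]-A[0])/2; w=(A[0]+A[3]-A[1]-A[2])/2;c=A.mean(0)
print(A[:,:2]); print("blank c",c, np.linalg.norm(l),np.linalg.norm(w),np.arctan2(l[1],l[0]))
x=np.array([np.cos(.0725),-np.sin(.0725)]); y=np.array([-x[1],x[0]])
d=c[:2]-[.4897,-.0884]; print("offset in jig axes",d@x,d@y)
C=np.array([ray("w2",u,v,.022,True)[:2] for u,v in[(413,153),(218,153)]]); print(C, np.linalg.norm(C[0]-C[1]))
e=C[0]-C[1]; print(np.arctan2(e[1],e[0])-np.pi/2, C.mean(0)+.115*x)
```

```text
[[ 0.4473 -0.106 ]
 [ 0.4505 -0.063 ]
 [ 0.5302 -0.0676]
 [ 0.5267 -0.1144]]
blank c [ 0.4887 -0.0877  0.1686] 0.07980086946910737 0.04502729519715198 -0.0808829391145831
offset in jig axes -0.0010718874986355574 0.0005772562319285296
[[ 0.4374 -0.0081]
 [ 0.4269 -0.1536]] 0.14586643137779048
-0.07193546550986207 [ 0.5469 -0.0891]
```

Run:
```python
from h import *
t=np.array([.5477,-.0905])
bot.servo_line([*t,.17],velocity=.2); bot.servo_line([*t,.060],velocity=.15); st()
snap("wrist","w3",(190,180,440,420),2.8)
```

```text
8.9 [ 0.5481 -0.0906  0.0607] F [-0.6542  0.4459  0.423 ] w 0.044 g 40.83747982978821
```

View pics/w3.png

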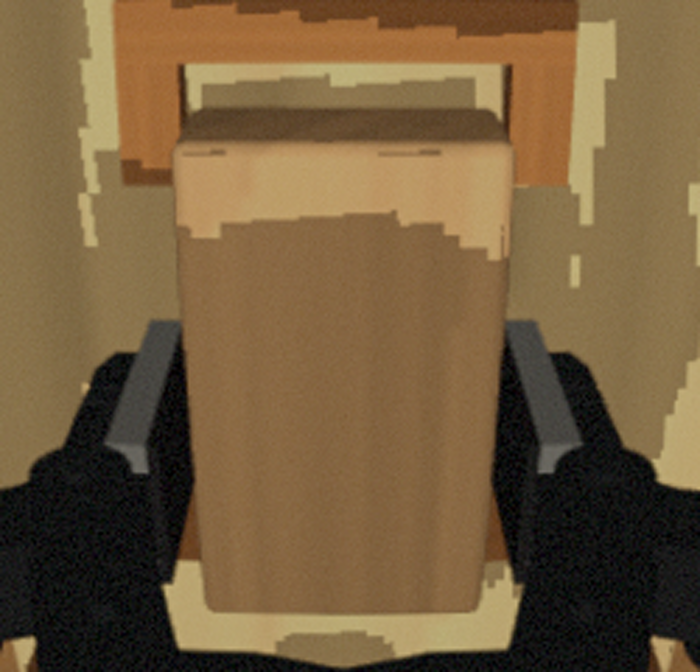

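The crop shows the rim's near wall inner edge from (180,63) to (512,63), with outer side edges at about x=119 and x=573. The blank's near top edge runs (177,145)–(511,145) and its bottom edge is at about row 108.

Run:
```python
from h import *
x=np.array([np.cos(.0725),-np.sin(.0725)]); y=np.array([-x[1],x[0]]); t=np.array([.5481,-.0906])
def p(n,u,v,z):
    a=ray("w3",u/2.8+190-.3,v/2.8+180-.3,z,True)[:2]-t; print(n,np.array([a@x,a@y])*1000)
for u in(180,512): p("rim inner",u,63,.030)
p("outer L",121,150,.030);p("outer R",570,150,.030); p("outer L",117,50,.030);p("outer R",575,50,.030)
for u in(177,511): p("blank top",u,145,.0601)
for u in(190,500): p("blank bot",u,108,.0401)
```

```text
rim inner [-45.3109 -24.6118]
rim inner [-45.2922  26.9332]
outer L [-31.1787 -34.8665]
outer R [-31.1367  37.0612]
outer L [-47.5208 -34.5363]
outer R [-47.4974  36.8835]
blank top [-41.2625 -20.6318]
blank top [-41.2372  22.221 ]
blank bot [-40.7794 -21.7809]
blank bot [-40.7562  23.7323]
```

Run:
```python
from h import *
bot.servo_line([.5473,-.0904,.0600],velocity=.05)
o=st(); bot.servo_line([.5473,-.0904,.0425],velocity=.05); st("down")
hand.move_gripper(.062,30); st("open")
bot.servo_line([.5473,-.0904,.15],velocity=.2)
bot.reach([.47,-.085,.20],down(-.0725+np.pi/2)); st()
snap("wrist","w4",(190,180,440,420),2.8)
snap("scene","s2",(200,160,370,310),3)
a=cv2.imread("pics/w4.png");b=cv2.imread("pics/s2.png");a=cv2.resize(a,None,fx=.43,fy=.43)
o=np.zeros((450,820,3),np.uint8);o[:a.shape[0],:a.shape[1]]=a;o[:,310:820]=b
cv2.imwrite("pics/m1.png",cv2.resize(o,(800,439)))
```

```text
9.2 [ 0.5476 -0.0904  0.0607] F [-0.108   0.2036 -1.7575] w 0.044 g 40.83743155002594
down 9.7 [ 0.5472 -0.0904  0.0423] F [-1.7111 -0.1049  7.0205] w 0.0442 g 42.270469665527344
open 10.02 [ 0.5471 -0.0903  0.0421] F [ 0.9586 -0.3269 -0.1876] w 0.0618 g 0.0
 11.17 [ 0.4694 -0.0849  0.1994] F [-0.0631 -0.2756  0.3123] w 0.0621 g 0.0
```

View pics/m1.png

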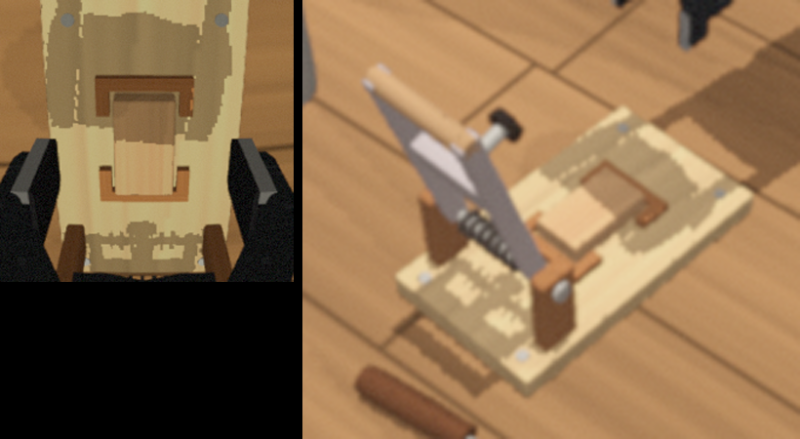

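The blank sits inside the rim, released; the scene view agrees and shows the clamp open with the bar's middle at about (241,198) in the full scene image. I'll check the predicted bar position against that pixel before the grasp.

```bash
cat >> h.py <<'E'
JX=np.array([np.cos(.0725),-np.sin(.0725),0]); H=np.array([.6461,-.0970,.085]); Q=down(-.0725)
def bar(th): return H+.18*(-np.cos(th)*JX+np.array([0,0,np.sin(th)]))
E
python3 - <<'E'
from h import *
b=bar(1.85); d=np.load("pics/s2.npz"); c=d["V"]@np.r_[b,1]; p=d["K"]@(c[:3]/c[2]); print(b,"pred px",p[:2],ray("s2",241,197.6,b[2]))
hand.move_gripper(.05)
bot.reach([.55,-.09,.38],Q); bot.reach([b[0],b[1],.36],Q); st()
snap("wrist","w5");
E
```

```text
[ 0.6956 -0.1006  0.258 ] pred px [240.8147 198.1354] [ 0.6943 -0.1013  0.258 ]
 13.6 [ 0.6952 -0.1005  0.3588] F [-0.081   0.0125 -0.1343] w 0.0499 g 0.0
```

View pics/w5.png

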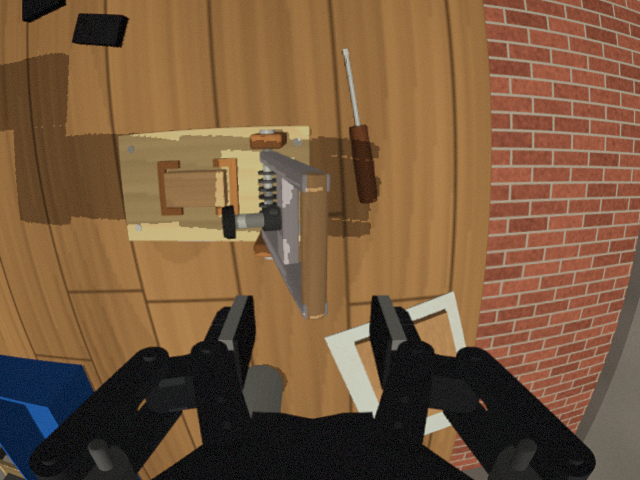

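The prediction matches to within a pixel. The wrist view shows the bar at about (315,248), running between the two finger lines, so I can pinch it.

```bash
cat >> h.py <<'E'
OFF=np.array([0,0,-.002])
def swing(ths,corr,vel=.12,gain=0.):
    for th in ths:
        rad=-np.cos(th)*JX+np.array([0,0,np.sin(th)])
        bot.servo_line(bar(th)+OFF+corr,Q,velocity=vel); o=get_obs(); F=np.array(o["wrist_force"])
        tan=np.sin(th)*JX+np.array([0,0,np.cos(th)])
        print(round(th,3),round(o["time_s"],2),np.array(o["position"]),"F",F,"Frad",round(F@rad,1),"Ftan",round(F@tan,1),"w",round(o["gripper_width"],4))
        if np.linalg.norm(F)>45: print("STOP"); break
        corr=corr+gain*(F@JX)*JX
    return corr
E
python3 - <<'E'
from h import *
b=bar(1.85)+OFF
bot.servo_line([b[0],b[1],b[2]],Q,velocity=.12); st("at")
hand.move_gripper(0,40); st("grip")
swing(np.arange(1.75,1.04,-.1),np.zeros(3))
E
```

```text
at 14.67 [ 0.696  -0.1007  0.2571] F [-0.3961 -0.2654  1.0446] w 0.0504 g 0.0
grip 15.06 [ 0.696  -0.1007  0.2569] F [ 0.7169 -0.1182  3.3633] w 0.0168 g 39.115304946899414
1.75 15.36 [ 0.6792 -0.0994  0.2614] F [4.1747 0.0124 6.3914] Frad 7.0 Ftan 3.0 w 0.0162
1.65 15.66 [ 0.6615 -0.0981  0.2635] F [3.6004 0.1196 6.3826] Frad 6.6 Ftan 3.1 w 0.0167
1.55 15.96 [ 0.6425 -0.0967  0.263 ] F [1.9513 0.771  4.1151] Frad 4.1 Ftan 2.0 w 0.0166
1.45 16.26 [ 0.6252 -0.0955  0.2625] F [1.8212 0.42   7.0068] Frad 6.7 Ftan 2.6 w 0.0168
1.35 16.56 [ 0.6067 -0.0941  0.2587] F [0.6767 0.9358 5.0454] Frad 4.8 Ftan 1.7 w 0.0167
1.25 16.86 [ 0.5897 -0.0929  0.2537] F [2.6296 0.8007 0.7479] Frad -0.1 Ftan 2.7 w 0.0165
1.15 17.16 [ 0.5733 -0.0917  0.2475] F [2.2953 0.6601 3.8262] Frad 2.6 Ftan 3.6 w 0.0166
1.05 17.46 [ 0.5567 -0.0905  0.239 ] F [1.7305 0.3605 1.9902] Frad 0.9 Ftan 2.5 w 0.0171
```

Run:
```python
from h import *
c=swing(np.arange(.95,.14,-.1),np.zeros(3),.1,.00008); print(c)
c=swing([.1,.05,0.],c,.04,.00008); print(c)
snap("scene","s3",(200,180,370,310),4)
```

```text
0.95 17.79 [ 0.5421 -0.0895  0.2298] F [-0.0451  0.4172  4.1563] Frad 3.4 Ftan 2.4 w 0.0168
0.85 18.12 [ 0.5284 -0.0885  0.2187] F [2.2883 0.621  4.4186] Frad 1.8 Ftan 4.6 w 0.0163
0.75 18.45 [ 0.5156 -0.0875  0.2059] F [ 4.3999 -0.1328  1.409 ] Frad -2.3 Ftan 4.0 w 0.0168
0.65 18.77 [ 0.5042 -0.0867  0.1922] F [2.3287 1.2903 3.325 ] Frad 0.2 Ftan 4.0 w 0.0165
0.55 19.1 [ 0.4938 -0.0859  0.1772] F [ 1.8798 -0.3475  1.4316] Frad -0.9 Ftan 2.2 w 0.017
0.45 19.43 [ 0.4853 -0.0853  0.1616] F [-0.0877  0.1215  4.2445] Frad 1.9 Ftan 3.8 w 0.0165
0.35 19.77 [ 0.4785 -0.0849  0.1452] F [-1.1621  0.0266  4.2801] Frad 2.6 Ftan 3.6 w 0.0168
0.25 20.1 [ 0.4732 -0.0845  0.128 ] F [1.0566 0.6078 5.0666] Frad 0.3 Ftan 5.2 w 0.0166
0.15 20.43 [ 0.4694 -0.0842  0.1103] F [-1.3766  0.8613  5.7701] Frad 2.3 Ftan 5.5 w 0.0163
[ 0.0007 -0.0001  0.    ]
0.1 20.81 [ 0.4681 -0.0841  0.1014] F [-1.9244  0.097   4.3157] Frad 2.3 Ftan 4.1 w 0.017
0.05 21.18 [ 0.4673 -0.084   0.0924] F [-2.1987 -0.3548  6.5692] Frad 2.5 Ftan 6.5 w 0.0167
0.0 21.56 [ 0.4669 -0.084   0.0836] F [-2.7877  0.4337  8.9197] Frad 2.8 Ftan 8.9 w 0.0165
[ 0.0002 -0.      0.    ]
```

View pics/s3.png

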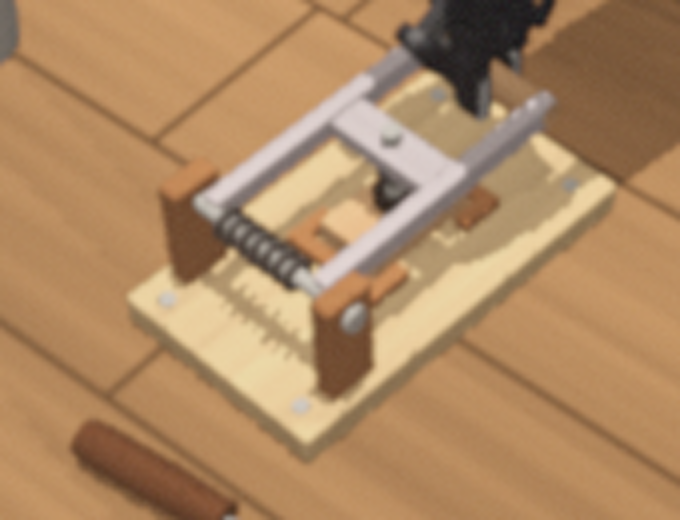

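The scene view shows the frame down on the blank with the gripper on the bar, and the push is about 9 N as specified. I'll check the level from the rail edge directions in an enlarged crop.

Run:
```python
from h import *
F=[]; f=[]
for i in range(8): F.append(get_obs()["wrist_force"]); f.append(vision.read_camera("scene")["frame"].astype(float))
st(); print(np.mean(F,0))
im=np.mean(f,0).astype(np.uint8)[:,:,::-1]; cv2.imwrite("pics/s4_full.png",im)
np.savez("pics/s4.npz",**np.load("pics/s3.npz"))
cv2.imwrite("pics/s4.png",cv2.resize(np.ascontiguousarray(im[190:256,246:342]),None,fx=8,fy=8,interpolation=cv2.INTER_CUBIC))
```

```text
22.01 [ 0.4668 -0.084   0.0836] F [-2.8222  0.4336  8.5553] w 0.0168 g 46.75297021865845
[-2.8815  0.6832  9.2309]
```

View pics/s4.png

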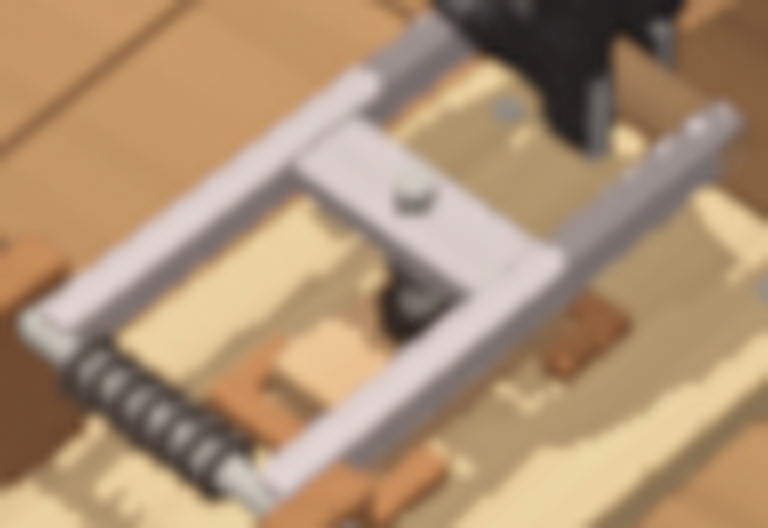

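The enlarged crop shows both rails running from the hinge at about (50,300)/(270,480) to the bar end at about (430,20)/(735,110). The pad is on the blank. Next I'll measure the tilt from line segments, with the board's edge as reference.

Run:
```python
from h import *
im=cv2.imread("pics/s4_full.png",0)[170:310,220:370]
s=4; L=cv2.createLineSegmentDetector().detect(cv2.resize(im,None,fx=s,fy=s,interpolation=cv2.INTER_CUBIC))[0][:,0]
d=np.load("pics/s4.npz");K,V=d["K"],d["V"];Rm=V[:3,:3]
Y=np.array([-JX[1],JX[0],0])
for l in L:
    if np.hypot(l[2]-l[0],l[3]-l[1])<90: continue
    p=[(l[i:i+2]+.5)/s-.5+[220,170] for i in(0,2)]
    r=[Rm.T@np.linalg.solve(K,np.r_[q,1]) for q in p]
    n=np.cross(*r); v=np.cross(n,Y); v/=np.linalg.norm(v); v*=-np.sign(v@JX)
    th=np.arcsin(v[2])
    if abs(th)<.3: print(np.r_[(p[0]-[246,190])*8,(p[1]-[246,190])*8].round(),"len",round(np.hypot(*(p[1]-p[0]))),"theta",round(th,3))
```

```text
[299. 191. 115. 331.] len 29 theta 0.011
[117. 287. 288. 155.] len 27 theta 0.034
[281. 493. 597. 238.] len 51 theta 0.022
[243. 805. 855. 295.] len 100 theta -0.001
[350.  64. 150. 216.] len 31 theta 0.033
[-67. 188. 245. -63.] len 50 theta 0.1
[251. -46. -47. 194.] len 48 theta 0.1
```

The rails read about 0.02 rad above level and the board reference reads 0.00. I'll lower the bar about 3.5 mm and measure again.

```bash
cat > meas.py <<'E'
from h import *
def tilt():
    im=np.mean([vision.read_camera("scene")["frame"].astype(float) for i in range(8)],0).astype(np.uint8)
    im=cv2.cvtColor(im,cv2.COLOR_RGB2GRAY)[170:310,220:370]
    s=4; L=cv2.createLineSegmentDetector().detect(cv2.resize(im,None,fx=s,fy=s,interpolation=cv2.INTER_CUBIC))[0][:,0]
    d=np.load("pics/s3.npz");K,V=d["K"],d["V"];Rm=V[:3,:3]; Y=np.array([-JX[1],JX[0],0])
    for l in L:
        if np.hypot(l[2]-l[0],l[3]-l[1])<90: continue
        p=[(l[i:i+2]+.5)/s-.5+[220,170] for i in(0,2)]
        n=np.cross(*[Rm.T@np.linalg.solve(K,np.r_[q,1]) for q in p]); v=np.cross(n,Y); v/=np.linalg.norm(v); v*=-np.sign(v@JX)
        th=np.arcsin(v[2])
        if abs(th)<.09: print(np.r_[(p[0]-[246,190])*8,(p[1]-[246,190])*8].round(),"theta",round(th,3))
E
python3 - <<'E'
from meas import *
p=np.array(get_obs()["position"]); 
hand.move_gripper(0,70)
t=bar(0)+OFF; bot.servo_line([t[0]-.0003,t[1],t[2]-.0035],Q,velocity=.02); bot.dwell(.3); st()
tilt(); st(); print(np.mean([(bot.dwell(.05),get_obs()["wrist_force"])[1] for i in range(8)],0))
E
```

```text
22.85 [ 0.4668 -0.084   0.0805] F [-2.7731  1.3255 12.5907] w 0.0164 g 68.27993631362915
[293. 197. 118. 329.] theta 0.008
[277. 495. 571. 264.] theta -0.0
[243. 805. 855. 295.] theta -0.001
[113. 292. 297. 152.] theta 0.021
[353.  67. 121. 240.] theta 0.012
 23.25 [ 0.4668 -0.084   0.0805] F [-2.4822  1.4273 12.4712] w 0.016 g 68.2809591293335
[-2.809   1.2474 12.5182]
```

Run:
```python
from meas import *
t=bar(0)+OFF; bot.servo_line([t[0]-.0003,t[1],t[2]-.0047],Q,velocity=.02); bot.dwell(.5); st()
tilt(); st()
snap("top","t2",(290,160,400,300),3.5)
```

```text
24.4 [ 0.4668 -0.084   0.0794] F [-3.1462  2.1153 13.8168] w 0.0159 g 68.42186093330383
[181. 197.  30. 305.] theta -0.014
[147. 267. 294. 156.] theta 0.017
[294. 196. 118. 329.] theta 0.008
[279. 494. 603. 240.] theta -0.005
[241. 806. 857. 294.] theta -0.001
[350.  71. 181. 197.] theta 0.013
 24.8 [ 0.4668 -0.084   0.0794] F [-3.5677  0.1354 13.3065] w 0.0159 g 68.42236161231995
```

View pics/t2.png

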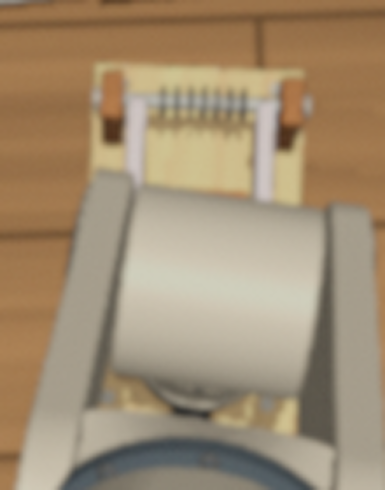

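The top view shows only the arm over the frame, with the hinge area undisturbed. The rails read level to within about 0.01 rad and the hold is steady, so I'm handing in.

```bash
python3 -c "
from h import *
print(hand_in())"
```

```text
the job is handed in; nothing more can be done
None
```

I laid the blank flat in the recess and released it, then swung the clamp frame down onto it. The arm is still holding the frame level, to within about 0.01 rad by the scene camera, and the job was handed in at about 25 s; the offcut, flask and screwdriver were not touched.

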